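Find the chocolate warmer's key that was left on and switch it off

TASK

The four-well chocolate warmer on the bench is unplugged, so its lamps are dark, and one of its four push-on, push-off keys was left latched down. With a fingertip, tap all four keys lightly, one after the other from left to right as the robot sees them, pushing none of them home; only then press the latched one home and let it go, so that all four keys stand up. Do not push home any of the other three, and do not pick up or shift the saucepan, scraper, dredger or cutter ring.

Things in the scene. Friction and masses are not known exactly. Their poses are not given: they have to be found in the camera images.
- warmer: Low stainless four-well warmer, fixed, 336 mm deep (x), 506 mm wide (y), flat deck 150 mm above the bench. Origin: centre of its underside, on the bench; x points away from the operator, y along the key row to the robot's left. Yaw within 0.25 rad. Keys on the deck at x = -0.108, y = 0.165, 0.055, -0.055, -0.165, each in front of its well. Lid knobs (x = 0.055) rise to 179 mm above the bench.
- unit_a: One of four identical keys; which letter stands where changes from start to start. Origin: centre of the underside of its fixed black bezel, 54 x 54 x 3 mm, on the deck, 150 mm above the bench; axes as the warmer's. In its middle stands a square grey cap, 34 x 34 mm; its flat top is 16 mm above this origin when up, 11 mm when latched, about 6 mm when pushed home.
- unit_b: One of four identical keys; which letter stands where changes from start to start. Origin: centre of the underside of its fixed black bezel, 54 x 54 x 3 mm, on the deck, 150 mm above the bench; axes as the warmer's. In its middle stands a square grey cap, 34 x 34 mm; its flat top is 16 mm above this origin when up, 11 mm when latched, about 6 mm when pushed home.
- unit_c: One of four identical keys; which letter stands where changes from start to start. Origin: centre of the underside of its fixed black bezel, 54 x 54 x 3 mm, on the deck, 150 mm above the bench; axes as the warmer's. In its middle stands a square grey cap, 34 x 34 mm; its flat top is 16 mm above this origin when up, 11 mm when latched, about 6 mm when pushed home.
- unit_d: One of four identical keys; which letter stands where changes from start to start. Origin: centre of the underside of its fixed black bezel, 54 x 54 x 3 mm, on the deck, 150 mm above the bench; axes as the warmer's. In its middle stands a square grey cap, 34 x 34 mm; its flat top is 16 mm above this origin when up, 11 mm when latched, about 6 mm when pushed home.
- key_a (a joint): Travel of the cap in unit_a, m, downward: 0 up (off), 0.005 latched (on), 0.0095 to 0.010 pushed home. Its spring pushes up with 2.5 N at 0, 4.8 N at 0.005, 7 N at home. An up key pushed home and let go stays latched; pushed less far it springs back up. The latched key does not give under less than 4.8 N; pushed home and let go it springs up to 0.
- key_b (a joint): Travel of the cap in unit_b, m, downward: 0 up (off), 0.005 latched (on), 0.0095 to 0.010 pushed home. Its spring pushes up with 2.5 N at 0, 4.8 N at 0.005, 7 N at home. An up key pushed home and let go stays latched; pushed less far it springs back up. The latched key does not give under less than 4.8 N; pushed home and let go it springs up to 0.
- key_c (a joint): Travel of the cap in unit_c, m, downward: 0 up (off), 0.005 latched (on), 0.0095 to 0.010 pushed home. Its spring pushes up with 2.5 N at 0, 4.8 N at 0.005, 7 N at home. An up key pushed home and let go stays latched; pushed less far it springs back up. The latched key does not give under less than 4.8 N; pushed home and let go it springs up to 0.
- key_d (a joint): Travel of the cap in unit_d, m, downward: 0 up (off), 0.005 latched (on), 0.0095 to 0.010 pushed home. Its spring pushes up with 2.5 N at 0, 4.8 N at 0.005, 7 N at home. An up key pushed home and let go stays latched; pushed less far it springs back up. The latched key does not give under less than 4.8 N; pushed home and let go it springs up to 0.
- saucepan: Bystander: steel saucepan, 160 mm across, 75 mm high, wooden handle reaching 260 mm from its axis along its x and up to 125 mm high. Origin: centre of its underside.
- scraper: Bystander: bench scraper lying flat, 105 x 150 x 22 mm, white handle. Origin: on the bench, near its middle.
- dredger: Bystander: aluminium sugar dredger, 72 mm across, 105 mm high. Origin: centre of its underside.
- cutter: Bystander: steel pastry cutter ring, 68 mm across, 35 mm high. Origin: centre of its underside.

How it is judged (in metres and radians):
On the way, in this order (a step that is already met when the one before it is completed fails the run):
1. The leftmost key (from the robot's left, +y end) is tapped with the fingers (over 0.3 N) while the latched key is still latched (value of joint key_d above 0.0035 m and ((y of unit_a in the frame of warmer between 0.11 and 0.3 m and contact force between the fingers and unit_a above 0.3 N) or (y of unit_b in the frame of warmer between 0.11 and 0.3 m and contact force between the fingers and unit_b above 0.3 N) or (y of unit_c in the frame of warmer between 0.11 and 0.3 m and contact force between the fingers and unit_c above 0.3 N) or (y of unit_d in the frame of warmer between 0.11 and 0.3 m and contact force between the fingers and unit_d above 0.3 N))), for 0.03 s.
2. The second key (from the robot's left, +y end) is tapped with the fingers (over 0.3 N) while the latched key is still latched (value of joint key_d above 0.0035 m and ((y of unit_a in the frame of warmer between 0 and 0.11 m and contact force between the fingers and unit_a above 0.3 N) or (y of unit_b in the frame of warmer between 0 and 0.11 m and contact force between the fingers and unit_b above 0.3 N) or (y of unit_c in the frame of warmer between 0 and 0.11 m and contact force between the fingers and unit_c above 0.3 N) or (y of unit_d in the frame of warmer between 0 and 0.11 m and contact force between the fingers and unit_d above 0.3 N))), for 0.03 s.
3. The third key (from the robot's left, +y end) is tapped with the fingers (over 0.3 N) while the latched key is still latched (value of joint key_d above 0.0035 m and ((y of unit_a in the frame of warmer between -0.11 and 0 m and contact force between the fingers and unit_a above 0.3 N) or (y of unit_b in the frame of warmer between -0.11 and 0 m and contact force between the fingers and unit_b above 0.3 N) or (y of unit_c in the frame of warmer between -0.11 and 0 m and contact force between the fingers and unit_c above 0.3 N) or (y of unit_d in the frame of warmer between -0.11 and 0 m and contact force between the fingers and unit_d above 0.3 N))), for 0.03 s.
4. The rightmost key (from the robot's left, +y end) is tapped with the fingers (over 0.3 N) while the latched key is still latched (value of joint key_d above 0.0035 m and ((y of unit_a in the frame of warmer between -0.3 and -0.11 m and contact force between the fingers and unit_a above 0.3 N) or (y of unit_b in the frame of warmer between -0.3 and -0.11 m and contact force between the fingers and unit_b above 0.3 N) or (y of unit_c in the frame of warmer between -0.3 and -0.11 m and contact force between the fingers and unit_c above 0.3 N) or (y of unit_d in the frame of warmer between -0.3 and -0.11 m and contact force between the fingers and unit_d above 0.3 N))), for 0.03 s.
5. The latched key is pushed home with the fingers (more than 8.5 mm down) (value of joint key_d above 0.0085 m and contact force between the fingers and unit_d above 0.5 N), for 0.03 s.
At the end, for the whole second after the job is handed in: All four keys stand up, each within 1.5 mm of the top of its travel, and the bystanders are at rest (value of joint each of key_a, key_b, key_c, key_d below 0.0015 m and linear speed of each of saucepan, scraper, dredger, cutter below 0.02 m/s); the robot touches nothing.
It fails at once if One of the three keys that were up is pushed home (more than 9.2 mm down) (value of joint any of key_a, key_b, key_c above 0.0092 m).
It fails at once if The saucepan is picked up or shifted by more than 15 mm (distance of saucepan from where it was at the start of the episode above 0.015 m).
It fails at once if The scraper is picked up or shifted by more than 15 mm (distance of scraper from where it was at the start of the episode above 0.015 m).
It fails at once if The dredger is picked up or shifted by more than 15 mm (distance of dredger from where it was at the start of the episode above 0.015 m).
It fails at once if The cutter is picked up or shifted by more than 15 mm (distance of cutter from where it was at the start of the episode above 0.015 m).
It also fails if it takes over 58 s, if anything falls off the work surface, if the arm or the gripper's body presses on something with over 40 N, if the wrist force passes 120 N, or if a joint passes its speed limit or range.

ROBOT

A 6-joint arm with a two-finger parallel gripper is mounted at the origin on the work surface. World frame = base frame: x ahead of the robot, y to its left, z up, the work surface at z = 0. Lengths are in mm, angles in rad, forces in N, time in s.
With the tool pointing down it reaches from about 350 to 875 mm from the base axis. Payload 4.2 kg.
Tool frame: the origin (TCP) lies at the very end of the fingers, on their centre line; the grasp point (between the pads) lies arm.grip_depth behind it (arm.grip_depth is the distance from the TCP to the grasp point, in mm); x points along the fingers, y is the direction in which the jaws open and shut, and the axes are right-handed (so a half turn about x gives the same grasp; the last joint's range is limited). The gripper opens to 85 mm and grips with 20 to 120 N. Pads are 22 mm wide; open, the fingers measure 114 mm over their backs; the gripper's body (76 mm by 85 mm) begins 54 mm behind the grasp point. The pads swing forward as they close: fully open they stand 13 mm farther back than shut.
Start: joints at [1.605, 0.385, 0.008, 0, -1.194, -0.259], TCP at [139.288, 609.26, 196.112] pointing down, gripper open.
Joint ranges: [-3.14, 3.14], [-1.21, 2.06], [-1.07, 1.41], [-3.16, 2.05], [-2.99, -0.16], [-3.1, 3.1]. Speed limits (rad/s): [2.79, 2.79, 3.14, 3.14, 3.14, 3.14].

INTERFACE

Orientations are given as a unit quaternion [x, y, z, w].
In Python, from bench import arm, get_image, models gives the robot as it stands.
- The arm moves only by the tool arm_command, never from a script. Its argument "rows" is a list of rows, each an object of numbers: "dx", "dy", "dz": the shift along the tool's x, y, z in m; "wx", "wy", "wz": the turn, a rotation vector about the tool's x, y, z in degrees; "gripper": the closure, from -1 (fully open) to 1 (shut). A call has exactly 8 rows; each row is the pose to reach, as a shift and turn from the pose measured when the call began, along the tool's axes at that moment; what a row does not reach only later rows make up. A row lasts 1/10 s, in which the tool goes at most 50 mm and 8.59 degrees, less where a joint would pass 70% of its speed; a pose out of reach is approached as far as the arm can. A call with a gripper value outside its range is refused whole. The fingers move at their own pace and stop on an object; the grip force is fixed at half the most. Time passes only in rows, so rows that repeat a pose let the fingers close, or fill a call up. It gives the time, the measured TCP pose, the force and the opening at its end, in the units of the state.
- arm.read_state(): the state, without advancing time (a new reading comes with each control period).
- get_image(name): name is "side" or "top" or "wrist"; returns a dict with "img" (480x640x3 uint8, red, green, blue), "K" (3x3 intrinsics, pixels), "rvec" (rotation vector, rad) and "tvec" (3), from world to camera coordinates, as OpenCV has them; the wrist camera has in their place "T_tool_cam" (4x4, takes a point from camera to tool coordinates, whose origin is the TCP and whose axes are the tool frame's). Camera axes: x right, y down, z forward; pixel columns grow to the right and rows downward; lengths in mm; the calibration is good to about 2 mm. The wrist camera is an equidistant fisheye: a pixel r from the principal point sees the ray r / f radians off the axis. A picture is of the moment at which its call begins: read the wrist's pose just before it. There is no depth.
- arm.job_done(): hands the job in, once; it reports no verdict.
Trained networks look in the newest picture that a camera, given by its name, has taken for a name from the list of things; names that differ only in an ending like _2 or _b are one class to them, and where a whole thing is asked for, a point or a joint stands for the part that bears it (a point fixed in the world has none). Each returns a list of dicts, best first, with "conf" (0 to 1); they miss things now and then, are a little off and sometimes report something else, mostly with a low value. They report only what shows in the picture. A call takes as long as a camera call.
- models.cut_out(camera, query): "mask" (480x640 bool, what is visible of it) and "extent" ([left, top, right, bottom] in pixels, round what is visible of it).
The state is a dict: "clock": time; "joints": joint angles; "joint_vel": joint speeds; "joint_efforts": joint torques, N m; "position": TCP position; "ee_rot": TCP orientation; "contact_force": force on the tool from outside, world axes, zero at the start; "wrist_torque": the same for the moment, N m; "gripper_width": finger opening in mm.
Only numpy, scipy, OpenCV 4.12 (cv2) and the standard library are available. Lean on these libraries where they do the work, as an engineer would, in place of code of your own. Each camera call takes 0.05 s, during which the arm holds its last target.

## Working session

There is one attempt and no reset: what is moved stays moved. The work goes in short steps, Python scripts to look and compute and a tool call to move; the robot and the scene stay as the last step left them, time stands still between calls to the robot, and variables do not carry over. Pictures are saved under pics/ and viewed, and the job is handed in when it is done.

Besides the shell and the picture viewer there is one more tool, called after "Request:" as name(argument=value, ...) on one line, values as JSON. arm_command: Moves the arm, as the interface text tells. Its arguments: {"type":"object","properties":{"rows":{"type":"array"}},"required":["rows"]}

```bash
mkdir -p pics; ls; python3 - <<'E'
from bench import arm,get_image,models
import cv2,numpy as np
s=arm.read_state();print({k:np.round(v,4).tolist() for k,v in s.items()}, arm.grip_depth)
for c in ["side","top","wrist"]:
    r=get_image(c);cv2.imwrite(f"pics/{c}0.png",r["img"][:,:,::-1])
    print(c,{k:np.round(v,4).tolist() for k,v in r.items() if k!="img"})
    for q in ["warmer","unit_a"]:
        for m in models.cut_out(c,q): print(q,round(m["conf"],2),m["extent"])
E
```

```text
pics
{'clock': 0.0, 'joints': [1.6046, 0.3855, 0.0066, -0.0005, -1.194, -0.2586], 'joint_vel': [-0.0009, -0.0004, -0.0002, -0.0, -0.0004, -0.0024], 'joint_efforts': [0.0001, -39.2293, 18.8399, 4.1863, -0.0046, -0.0], 'position': [139.1466, 608.6245, 195.0263], 'ee_rot': [-0.7026, 0.0801, 0.7027, 0.0786], 'contact_force': [-0.0042, -0.0122, -0.1108], 'wrist_torque': [0.0479, -0.0343, -0.0047], 'gripper_width': 85.6331} 18.700000000000003
side {'K': [[584.7092, 0.0, 319.7313], [0.0, 584.7092, 233.1088], [0.0, 0.0, 1.0]], 'rvec': [2.2773, -0.1244, 0.0636], 'tvec': [-516.6248, 125.6883, 1791.5775]}
warmer 0.9 [306.4, 172.0, 437.5, 320.4]
unit_a 0.75 [325.4, 255.2, 340.8, 265.9]
unit_a 0.72 [334.2, 183.6, 352.7, 194.2]
unit_a 0.67 [332.2, 202.0, 351.7, 219.1]
unit_a 0.64 [327.7, 227.7, 346.8, 241.4]
top {'K': [[475.5943, 0.0, 320.1279], [0.0, 475.5943, 235.1235], [0.0, 0.0, 1.0]], 'rvec': [2.0012, -2.214, 0.2322], 'tvec': [28.4851, 539.9333, 1189.5944]}
warmer 0.92 [200.8, 100.8, 414.3, 257.7]
unit_a 0.7 [314.9, 206.3, 338.8, 228.8]
unit_a 0.68 [273.0, 197.2, 294.9, 219.3]
unit_a 0.67 [362.2, 212.6, 386.0, 228.7]
unit_a 0.58 [228.9, 194.8, 249.7, 216.0]
wrist {'K': [[371.6483, 0.0, 321.6984], [0.0, 371.6483, 233.4873], [0.0, 0.0, 1.0]], 'T_tool_cam': [[0.0003, -0.3044, 0.9525, -178.3628], [1.0, 0.0001, -0.0003, -1.3271], [-0.0, 0.9525, 0.3044, -78.5453], [0.0, 0.0, 0.0, 1.0]]}
```

View pics/top0.png

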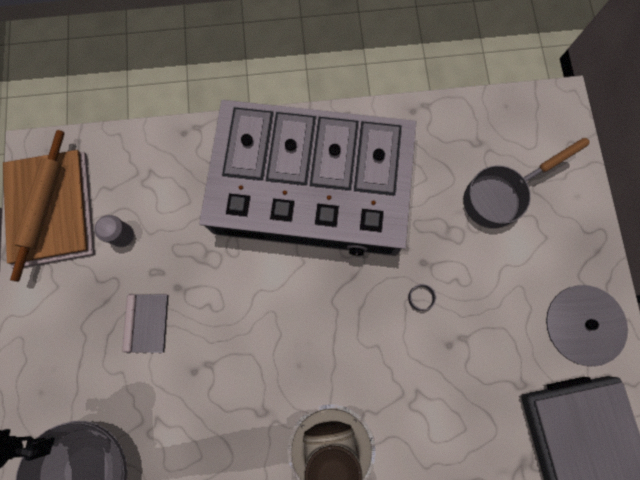

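View pics/side0.png

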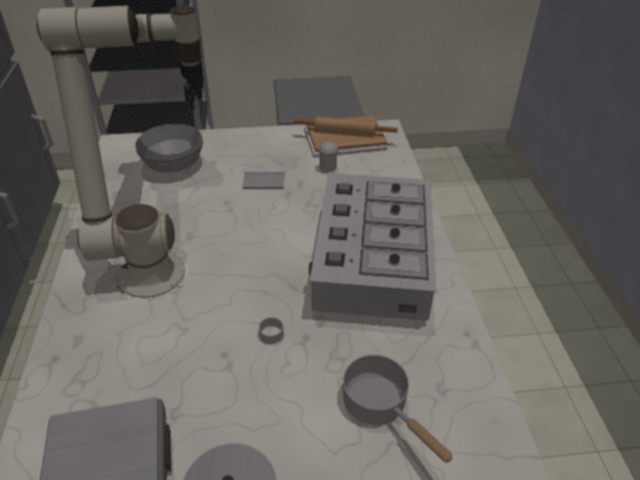

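View pics/wrist0.png

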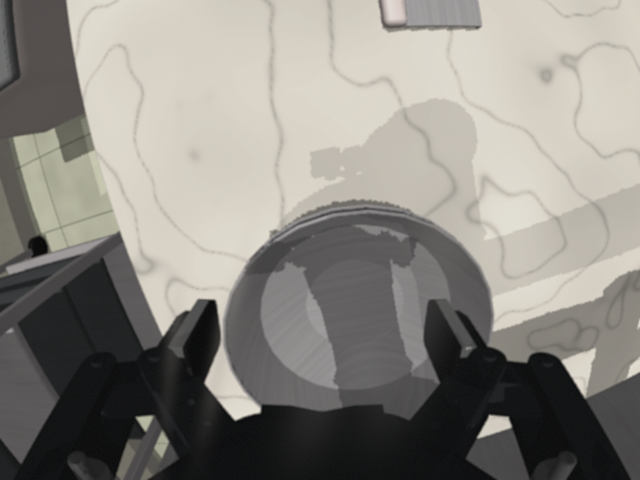

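Top view: four keys at about (238,205), (283,209), (326,215), (372,218), the warmer slightly turned; side view shows it clear of bystanders. Now I fit the warmer pose from both cameras.

```bash
cat > h.py <<'E'
from bench import arm,get_image,models
import cv2,numpy as np
from scipy.spatial.transform import Rotation as R
from scipy.optimize import least_squares
KY=np.array([.165,.055,-.055,-.165])*1000
def keys(p,h=10):
    c,s=np.cos(p[2]),np.sin(p[2])
    return np.array([[p[0]+c*-108-s*y,p[1]+s*-108+c*y,150+h] for y in KY])
def proj(r,P): return cv2.projectPoints(np.asarray(P,float),r["rvec"],r["tvec"],r["K"],None)[0][:,0]
E
python3 - <<'E'
from h import *
obs={};cal={}
for c in ["top","side"]:
    r=get_image(c);cal[c]=r
    ms=models.cut_out(c,"unit_a")[:4]
    cs=[]
    for m in ms:
        ys,xs=np.nonzero(m["mask"]);cs.append([xs.mean(),ys.mean()])
    cs=np.array(cs); cs=cs[np.argsort(cs[:,0 if c=="top" else 1])]
    obs[c]=cs;print(c,cs.round(1).tolist())
    im=r["img"][:,:,::-1]
    x,y=cs.mean(0).astype(int)
    crop=im[y-50:y+50,x-100:x+100] if c=="top" else im[y-60:y+60,x-40:x+40]
    cv2.imwrite(f"pics/{c}_crop.png",cv2.resize(crop,None,fx=4 ,fy=4,interpolation=cv2.INTER_CUBIC))
for use in (["top"],["side"],["top","side"]):
    f=lambda p:np.concatenate([(proj(cal[c],keys(p,6))-obs[c]).ravel() for c in use])
    s=least_squares(f,[600,0,0],x_scale=[100,100,.1]);print(use,s.x.round(3),np.abs(s.fun).max());print(keys(s.x).round(1).tolist())
E
```

```text
top [[237.6, 204.7], [282.0, 210.1], [326.8, 215.0], [371.5, 220.3]]
side [[343.4, 188.7], [340.6, 210.2], [337.8, 233.7], [334.2, 259.0]]
['top'] [ 6.84298e+02 -1.54340e+01 -2.21000e-01] 0.2074692806652365
[[615.1, 169.2, 160.0], [591.0, 61.9, 160.0], [566.9, -45.4, 160.0], [542.7, -152.7, 160.0]]
['side'] [ 6.83181e+02 -2.02460e+01 -2.19000e-01] 0.23691580105361254
[[613.6, 164.3, 160.0], [589.7, 56.9, 160.0], [565.8, -50.5, 160.0], [541.9, -157.9, 160.0]]
['top', 'side'] [ 6.83993e+02 -1.64110e+01 -2.20000e-01] 1.1409706694448971
[[614.6, 168.2, 160.0], [590.6, 60.8, 160.0], [566.6, -46.5, 160.0], [542.6, -153.9, 160.0]]
```

```bash
cat >> h.py <<'E'
def delta(pos,Rt):
    s=arm.read_state();Rm=R.from_quat(s["ee_rot"])
    d=Rm.inv().apply(np.array(pos)-s["position"])/1000
    w=(Rm.inv()*Rt).as_rotvec(degrees=True)
    print("clock",s["clock"],"pos",s["position"].round(1) if hasattr(s["position"],"round") else np.round(s["position"],1),"F",np.round(s["contact_force"],2),"w",round(s["gripper_width"],1))
    print("d",d.round(4),"w",w.round(2))
def down(yaw): # tool y axis at world angle yaw
    x=np.array([0,0,-1.]);y=np.array([np.cos(yaw),np.sin(yaw),0]);z=np.cross(x,y)
    return R.from_matrix(np.column_stack([x,y,z]))
E
python3 - <<'E'
from h import *
print(R.from_quat(arm.read_state()["ee_rot"]).as_matrix().round(3))
for k in range(4):
    print(k); delta([615,169,260],down(-.22+k*np.pi/2))
E
```

```text
[[-0.    -0.223 -0.975]
 [-0.    -0.975  0.223]
 [-1.     0.     0.   ]]
0
clock 0.65 pos [139.3 609.2 196.1] F [0.53 0.2  0.42] w 85.2
d [-0.0639  0.3231 -0.5619] w [-90.28   0.    -0.  ]
1
clock 0.65 pos [139.3 609.2 196.1] F [0.53 0.2  0.42] w 85.2
d [-0.0639  0.3231 -0.5619] w [179.72  -0.    -0.  ]
2
clock 0.65 pos [139.3 609.2 196.1] F [0.53 0.2  0.42] w 85.2
d [-0.0639  0.3231 -0.5619] w [89.72 -0.   -0.  ]
3
clock 0.65 pos [139.3 609.2 196.1] F [0.53 0.2  0.42] w 85.2
d [-0.0639  0.3231 -0.5619] w [-0.28  0.   -0.  ]
```

Request:
arm_command(rows=[{"dx":-0.04,"gripper":1},{"dx":-0.075,"dy":0.01,"dz":-0.018,"gripper":1},{"dx":-0.075,"dy":0.032,"dz":-0.056,"gripper":1},{"dx":-0.075,"dy":0.054,"dz":-0.095,"gripper":1},{"dx":-0.075,"dy":0.077,"dz":-0.134,"gripper":1},{"dx":-0.075,"dy":0.099,"dz":-0.173,"gripper":1},{"dx":-0.075,"dy":0.122,"dz":-0.212,"gripper":1},{"dx":-0.075,"dy":0.144,"dz":-0.25,"gripper":1}])

```text
validation failed for argument at $.ro...
```

```bash
python3 - <<'E'
from h import *
delta([615,169,260],down(-.22+3*np.pi/2))
E
```

```text
clock 0.65 pos [139.3 609.2 196.1] F [0.53 0.2  0.42] w 85.2
d [-0.0639  0.3231 -0.5619] w [-0.28  0.   -0.  ]
```

Request:
arm_command(rows=[{"dx":-0.04,"dy":0.0,"dz":0.0,"wx":0.0,"wy":0.0,"wz":0.0,"gripper":1.0},{"dx":-0.075,"dy":0.01,"dz":-0.018,"wx":0.0,"wy":0.0,"wz":0.0,"gripper":1.0},{"dx":-0.075,"dy":0.032,"dz":-0.056,"wx":0.0,"wy":0.0,"wz":0.0,"gripper":1.0},{"dx":-0.075,"dy":0.054,"dz":-0.095,"wx":0.0,"wy":0.0,"wz":0.0,"gripper":1.0},{"dx":-0.075,"dy":0.077,"dz":-0.134,"wx":0.0,"wy":0.0,"wz":0.0,"gripper":1.0},{"dx":-0.075,"dy":0.099,"dz":-0.173,"wx":0.0,"wy":0.0,"wz":0.0,"gripper":1.0},{"dx":-0.075,"dy":0.122,"dz":-0.212,"wx":0.0,"wy":0.0,"wz":0.0,"gripper":1.0},{"dx":-0.075,"dy":0.144,"dz":-0.25,"wx":0.0,"wy":0.0,"wz":0.0,"gripper":1.0}])

```text
clock: 1.45
position: [352.0, 411.7, 271.5]
ee_rot: [0.703, -0.079, -0.703, -0.079]
contact_force: [-0.7, 0.8, 0.8]
gripper_width: 0.3
```

```bash
python3 - <<'E'
from h import *
delta([615,169,260],down(-.22+3*np.pi/2))
print(arm.read_state()["joints"])
E
```

```text
clock 1.45 pos [352.  411.7 271.5] F [-0.67  0.77  0.77] w 0.3
d [ 0.0114  0.178  -0.3105] w [-0.26 -0.01  0.04]
[ 1.16297583e+00  1.96230788e-01 -6.83553702e-02  4.86294635e-05
 -1.30548890e+00  1.83306147e-01]
```

Request:
arm_command(rows=[{"dx":0.0,"dy":0.022,"dz":-0.039,"wx":0.0,"wy":0.0,"wz":0.0,"gripper":1.0},{"dx":0.0,"dy":0.045,"dz":-0.078,"wx":0.0,"wy":0.0,"wz":0.0,"gripper":1.0},{"dx":0.0,"dy":0.067,"dz":-0.117,"wx":0.0,"wy":0.0,"wz":0.0,"gripper":1.0},{"dx":0.0,"dy":0.09,"dz":-0.156,"wx":0.0,"wy":0.0,"wz":0.0,"gripper":1.0},{"dx":0.0,"dy":0.112,"dz":-0.195,"wx":0.0,"wy":0.0,"wz":0.0,"gripper":1.0},{"dx":0.0,"dy":0.134,"dz":-0.234,"wx":0.0,"wy":0.0,"wz":0.0,"gripper":1.0},{"dx":0.0,"dy":0.157,"dz":-0.273,"wx":0.0,"wy":0.0,"wz":0.0,"gripper":1.0},{"dx":0.0,"dy":0.178,"dz":-0.31,"wx":0.0,"wy":0.0,"wz":0.0,"gripper":1.0}])

```text
clock: 2.25
position: [615.8, 167.5, 271.5]
ee_rot: [0.703, -0.079, -0.702, -0.08]
contact_force: [-0.1, 1.3, 0.7]
gripper_width: 0.1
```

```bash
python3 - <<'E'
from h import *
s=arm.read_state();r=get_image("wrist");cv2.imwrite("pics/w1.png",r["img"][:,:,::-1])
delta([615,169,200],down(-.22+3*np.pi/2))
Rm=R.from_quat(s["ee_rot"]).as_matrix();T=r["T_tool_cam"]
def wp(P):
    p=(np.asarray(P)-s["position"])@Rm; q=(p-T[:3,3])@T[:3,:3]
    th=np.arctan2(np.hypot(q[:,0],q[:,1]),q[:,2]);u=q[:,:2]/np.hypot(q[:,0],q[:,1])[:,None]
    return u*th[:,None]*r["K"][0,0]+r["K"][:2,2]
p0=[684.3,-15.4,-.221]
print(wp(keys(p0,6)).round(1).tolist())
cs=[]
for m in models.cut_out("wrist","unit_a"):
    ys,xs=np.nonzero(m["mask"]);cs.append([xs.mean(),ys.mean()]);print(m["conf"],np.round(m["extent"],1),np.round(cs[-1],1))
E
```

```text
clock 2.3 pos [619.4 163.5 270.5] F [2.1  0.12 1.68] w -0.2
d [ 0.0705 -0.0045  0.0056] w [-0.55 -0.09 -0.08]
[[321.6, 216.9], [450.6, 217.1], [554.5, 218.3], [629.0, 219.8]]
0.94 [526.3 186.1 573.5 244.3] [551.1 215.1]
0.9 [607.2 191.1 640.  241.4] [624.7 218.4]
0.71 [413.7 185.7 480.9 242.1] [447.7 214. ]
0.58 [287.8 184.1 358.1 248.5] [321.  212.7]
```

View pics/w1.png

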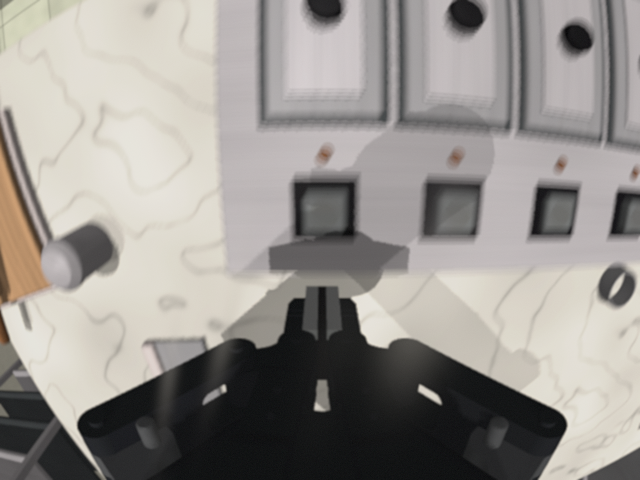

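```bash
cat >> h.py <<'E'
def wproj(s,r,P):
    Rm=R.from_quat(s["ee_rot"]).as_matrix();T=r["T_tool_cam"]
    p=(np.asarray(P)-s["position"])@Rm; q=(p-T[:3,3])@T[:3,:3]
    n=np.hypot(q[:,0],q[:,1]);th=np.arctan2(n,q[:,2])
    return q[:,:2]/n[:,None]*th[:,None]*r["K"][0,0]+r["K"][:2,2]
E
python3 - <<'E'
from h import *
get_image("wrist");get_image("wrist")
s=arm.read_state();r=get_image("wrist");im=r["img"][:,:,::-1];cv2.imwrite("pics/w2.png",im)
cs=[]
for m in models.cut_out("wrist","unit_a"):
    if m["extent"][2]>636: continue
    ys,xs=np.nonzero(m["mask"]);cs.append([xs.mean(),ys.mean()]);print(m["conf"],np.round(m["extent"],1),np.round(cs[-1],1))
cs=np.array(cs);cs=cs[np.argsort(cs[:,0])][:3]
f=lambda p:(wproj(s,r,keys(p,6)[:len(cs)])-cs).ravel()
q=least_squares(f,[684,-15,-.22],x_scale=[100,100,.1]);print(q.x,np.abs(q.fun).max());print(keys(q.x).round(1).tolist())
print(wproj(s,r,keys([684.3,-15.4,-.221],6)).round(1).tolist())
cv2.imwrite("pics/w2c.png",cv2.resize(im[160:270,260:640],None,fx=2.1,fy=2.1,interpolation=cv2.INTER_CUBIC))
delta([*keys(q.x)[0][:2],200],down(q.x[2]+3*np.pi/2))
E
```

```text
0.96 [528.2 188.2 574.4 238.9] [552.1 213.8]
0.91 [417.6 184.  481.3 244.8] [448.5 212.6]
0.76 [286.8 180.8 354.6 245.9] [321.3 211.9]
0.45 [ 40.4 224.8 114.9 294.7] [ 74.8 258.4]
[ 7.16567818e+02  1.34348127e+02 -1.26778233e-01] 86.62381509818573
[[630.3, 311.7, 160.0], [616.4, 202.6, 160.0], [602.5, 93.4, 160.0], [588.6, -15.7, 160.0]]
[[322.1, 215.8], [451.5, 215.8], [555.5, 217.0], [629.9, 218.4]]
clock 2.55 pos [614.1 169.5 271.5] F [-0.61  0.37  0.5 ] w -0.1
d [ 0.0716 -0.1421  0.0157] w [-5.57 -0.    0.05]
```

View pics/w2c.png

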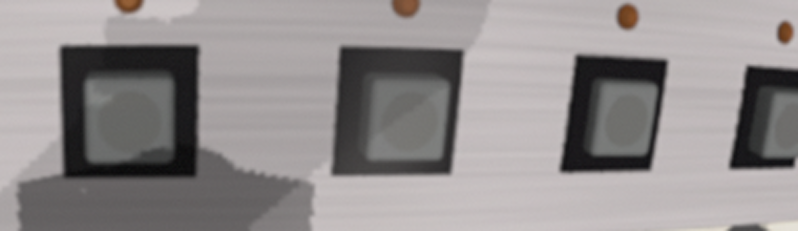

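The dredger at (75,258) was a false hit in the fit; the real keys are at about (321,212), (449,213), (552,214) and the fourth cut off at the right edge. Refit with those.

```bash
python3 - <<'E'
from h import *
s=arm.read_state()
r=get_image("wrist")
for h in (4,8):
    cs=np.array([[321.3,211.9],[448.5,212.6],[552.1,213.8]])
    f=lambda p:(wproj(s,r,keys(p,h)[:3])-cs).ravel()
    q=least_squares(f,[684,-15,-.22],x_scale=[100,100,.1]);print(h,q.x.round(3),np.abs(q.fun).max());print(keys(q.x).round(1).tolist())
delta([*keys(q.x)[0][:2],185],down(q.x[2]+3*np.pi/2))
E
```

```text
4 [ 6.86503e+02 -1.29420e+01 -2.20000e-01] 1.0938169148515726
[[617.1, 171.7, 160.0], [593.1, 64.3, 160.0], [569.1, -43.0, 160.0], [545.1, -150.4, 160.0]]
8 [ 6.87607e+02 -1.21770e+01 -2.21000e-01] 2.478347150328432
[[618.4, 172.5, 160.0], [594.3, 65.2, 160.0], [570.2, -42.2, 160.0], [546.1, -149.5, 160.0]]
clock 2.6 pos [613.9 169.9 271.7] F [-0.01  0.85  0.24] w 0.1
d [ 0.0867 -0.0034 -0.0038] w [-0.13 -0.02  0.06]
```

Request:
arm_command(rows=[{"dx":0.02,"dy":0.0,"dz":-0.002,"wx":0.0,"wy":0.0,"wz":0.0,"gripper":1.0},{"dx":0.045,"dy":0.0,"dz":-0.002,"wx":0.0,"wy":0.0,"wz":0.0,"gripper":1.0},{"dx":0.065,"dy":0.0,"dz":-0.002,"wx":0.0,"wy":0.0,"wz":0.0,"gripper":1.0},{"dx":0.08,"dy":0.0,"dz":-0.002,"wx":0.0,"wy":0.0,"wz":0.0,"gripper":1.0},{"dx":0.09,"dy":0.0,"dz":-0.002,"wx":0.0,"wy":0.0,"wz":0.0,"gripper":1.0},{"dx":0.094,"dy":0.0,"dz":-0.002,"wx":0.0,"wy":0.0,"wz":0.0,"gripper":1.0},{"dx":0.096,"dy":0.0,"dz":-0.002,"wx":0.0,"wy":0.0,"wz":0.0,"gripper":1.0},{"dx":0.096,"dy":0.0,"dz":-0.002,"wx":0.0,"wy":0.0,"wz":0.0,"gripper":1.0}])

```text
clock: 3.4
position: [616.2, 169.9, 176.4]
ee_rot: [0.703, -0.078, -0.702, -0.079]
contact_force: [0.1, 0.1, 0.3]
gripper_width: -0.0
```

```bash
python3 - <<'E'
from h import *
for i in range(3):
    delta([616,170.5,164],down(-.22+3*np.pi/2)); r=get_image("wrist")
cv2.imwrite("pics/w3.png",r["img"][:,:,::-1])
E
```

```text
clock 3.4 pos [616.2 169.9 176.4] F [0.15 0.15 0.28] w -0.0
d [ 0.0124 -0.0005  0.0003] w [-0.16 -0.08  0.1 ]
clock 3.45 pos [616.3 169.9 176.6] F [-0.91  0.46  0.26] w -0.2
d [ 0.0126 -0.0005  0.0005] w [-0.17 -0.09  0.11]
clock 3.5 pos [616.3 169.8 176.7] F [ 0.09 -0.35 -0.53] w 0.3
d [ 0.0127 -0.0006  0.0005] w [-0.18 -0.1   0.11]
```

View pics/w3.png

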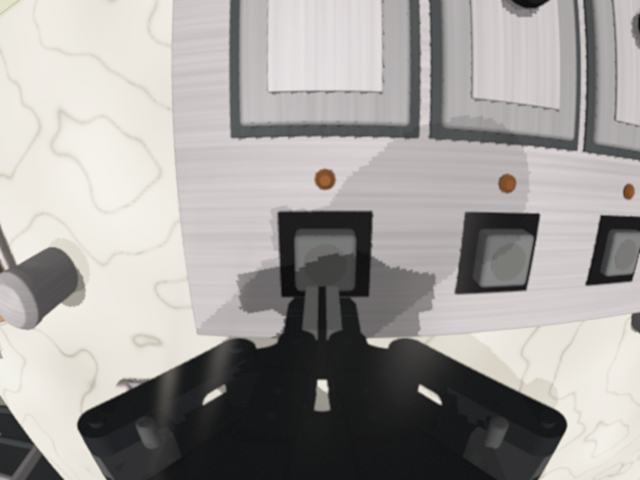

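```bash
python3 - <<'E'
from h import *
s=arm.read_state();r=get_image("wrist")
P=s["position"]
x,y=616,170.5
c,sn=np.cos(-.22),np.sin(-.22)
print("tcp, tcp far edge",wproj(s,r,[P,P+11*np.array([c,sn,0])]).round(1).tolist())
b=[[x+c*a-sn*d,y+sn*a+c*d,153] for a,d in((27,27),(27,-27),(-27,-27),(-27,27))]
print("bezel corners pred",wproj(s,r,b).round(1).tolist())
b=[[x+c*a-sn*d,y+sn*a+c*d,166] for a,d in((17,17),(17,-17),(-17,-17),(-17,17))]
print("cap up corners pred",wproj(s,r,b).round(1).tolist())
for m in models.cut_out("wrist","unit_a"): print(m["conf"],np.round(m["extent"],1))
E
```

```text
tcp, tcp far edge [[324.3, 272.7], [324.3, 253.1]]
bezel corners pred [[275.0, 212.6], [370.7, 212.3], [367.0, 297.9], [279.0, 298.1]]
cap up corners pred [[291.2, 236.5], [354.6, 236.4], [352.9, 293.2], [293.1, 293.3]]
0.84 [453.5 211.6 542.7 292.6]
0.65 [588.8 217.8 638.6 287.7]
0.6 [278.1 209.1 372.  299.3]
```

```bash
python3 - <<'E'
from h import *
s=arm.read_state();r=get_image("side")
P=s["position"];c,sn=np.cos(-.22),np.sin(-.22)
pts=[P,P+np.array([0,0,40]),P+11*np.array([c,sn,0]),P-11*np.array([c,sn,0])]
px=proj(r,pts);print(px.round(1).tolist())
im=r["img"][:,:,::-1].copy()
u,v=px[0].astype(int)
z=cv2.resize(im[v-50:v+40,u-60:u+60],None,fx=6,fy=6,interpolation=cv2.INTER_CUBIC)
for p in px: cv2.circle(z,tuple(int(t) for t in (np.array(p)-[u-60,v-50])*6+3),2,(0,0,255),-1)
cv2.imwrite("pics/s1.png",z)
E
```

```text
[[344.2, 182.7], [344.6, 172.3], [347.7, 182.9], [340.8, 182.4]]
```

View pics/s1.png

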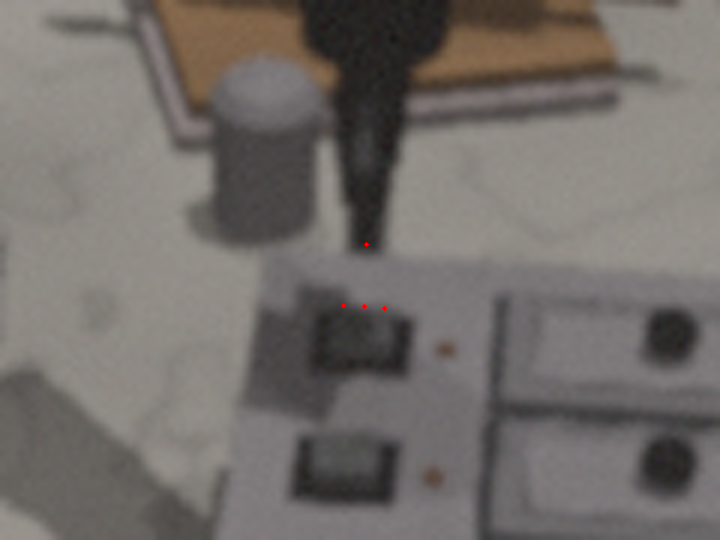

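```bash
python3 - <<'E'
from h import *
s=arm.read_state();r=get_image("wrist")
Rm=R.from_quat(s["ee_rot"])
P=s["position"]
for z in (0,-6,-11):
  for b in (0,10,20,30,35,40,50): 
    print(z,b,wproj(s,r,[P+Rm.apply([-b,0,z])]).round(1).tolist())
cv2.imwrite("pics/w4.png",cv2.resize(r["img"][200:400,220:420,::-1],None,fx=3,fy=3,interpolation=cv2.INTER_CUBIC))
E
```

```text
0 0 [[324.3, 272.7]]
0 10 [[324.5, 280.8]]
0 20 [[324.6, 289.6]]
0 30 [[324.8, 299.5]]
0 35 [[324.8, 304.8]]
0 40 [[324.9, 310.4]]
0 50 [[325.1, 322.6]]
-6 0 [[324.4, 262.1]]
-6 10 [[324.5, 269.7]]
-6 20 [[324.6, 278.2]]
-6 30 [[324.8, 287.6]]
-6 35 [[324.9, 292.6]]
-6 40 [[325.0, 298.0]]
-6 50 [[325.2, 309.7]]
-11 0 [[324.4, 253.1]]
-11 10 [[324.5, 260.3]]
-11 20 [[324.7, 268.4]]
-11 30 [[324.8, 277.3]]
-11 35 [[324.9, 282.2]]
-11 40 [[325.0, 287.3]]
-11 50 [[325.2, 298.6]]
```

View pics/w4.png

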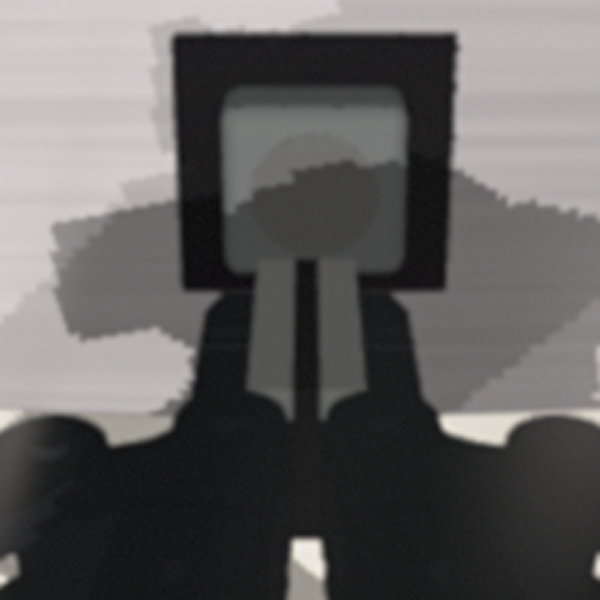

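The picture shows the finger ends at row 286, centred on key 1 in y, while the TCP projects to row 273. The side view agrees that the visible finger ends stand tens of mm above the reported TCP. I'll descend by feel and look again.

Request:
arm_command(rows=[{"dx":0.002,"dy":0.0,"dz":0.0,"wx":0.0,"wy":0.0,"wz":0.0,"gripper":1.0},{"dx":0.004,"dy":0.0,"dz":0.0,"wx":0.0,"wy":0.0,"wz":0.0,"gripper":1.0},{"dx":0.006,"dy":0.0,"dz":0.0,"wx":0.0,"wy":0.0,"wz":0.0,"gripper":1.0},{"dx":0.008,"dy":0.0,"dz":0.0,"wx":0.0,"wy":0.0,"wz":0.0,"gripper":1.0},{"dx":0.01,"dy":0.0,"dz":0.0,"wx":0.0,"wy":0.0,"wz":0.0,"gripper":1.0},{"dx":0.012,"dy":0.0,"dz":0.0,"wx":0.0,"wy":0.0,"wz":0.0,"gripper":1.0},{"dx":0.013,"dy":0.0,"dz":0.0,"wx":0.0,"wy":0.0,"wz":0.0,"gripper":1.0},{"dx":0.013,"dy":0.0,"dz":0.0,"wx":0.0,"wy":0.0,"wz":0.0,"gripper":1.0}])

```text
clock: 4.55
position: [616.0, 169.5, 162.8]
ee_rot: [0.703, -0.078, -0.702, -0.079]
contact_force: [-0.6, -0.6, 0.0]
gripper_width: -0.3
```

```bash
python3 - <<'E'
from h import *
s=arm.read_state();r=get_image("side")
delta([616,170.5,164],down(-.22+3*np.pi/2))
im=r["img"][:,:,::-1].copy()
px=proj(r,[s["position"]]);print(px)
u,v=px[0].astype(int)
z=cv2.resize(im[v-50:v+40,u-60:u+60],None,fx=6,fy=6,interpolation=cv2.INTER_CUBIC)
cv2.imwrite("pics/s2.png",np.clip(z*1.5,0,255).astype(np.uint8))
delta([616,170.5,164],down(-.22+3*np.pi/2))
r=get_image("wrist")
cv2.imwrite("pics/w5.png",cv2.resize(r["img"][200:400,220:420,::-1],None,fx=3,fy=3,interpolation=cv2.INTER_CUBIC))
E
```

```text
clock 4.6 pos [616.1 169.5 163. ] F [0.09 0.64 0.87] w 0.1
d [-0.001  -0.0009  0.0003] w [-0.19 -0.05  0.08]
[[343.99934716 186.13174422]]
clock 4.6 pos [616.1 169.5 163. ] F [0.09 0.64 0.87] w 0.1
d [-0.001  -0.0009  0.0003] w [-0.19 -0.05  0.08]
```

View pics/s2.png

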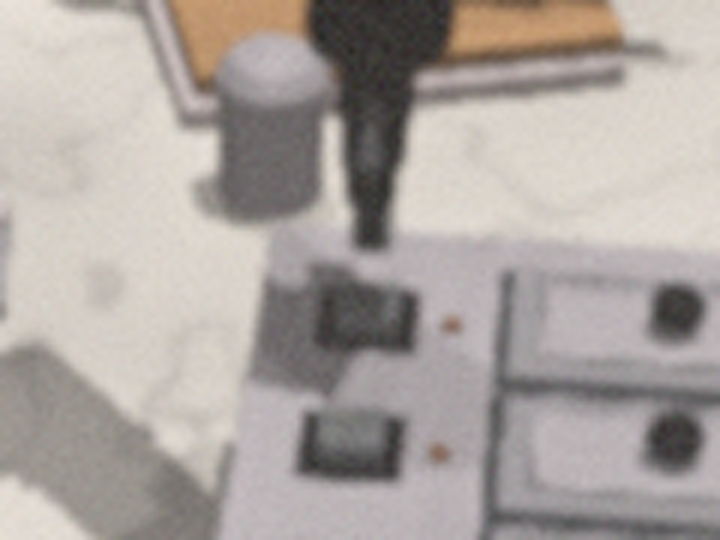

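View pics/w5.png

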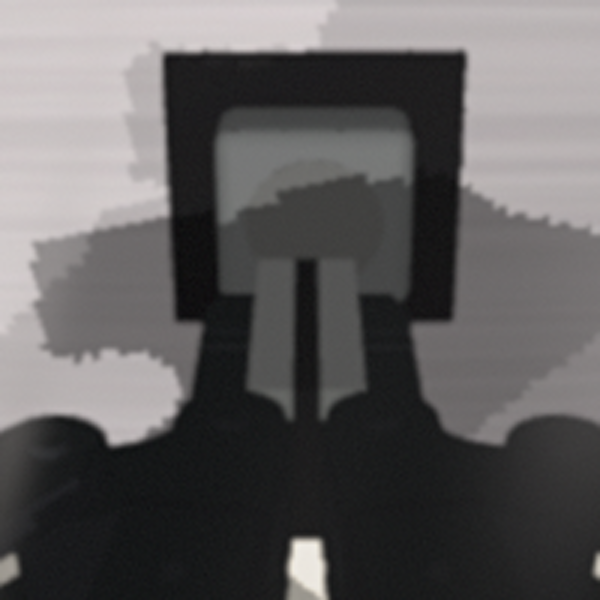

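Still no contact at 163 mm, which rules out an up key if the TCP is at the true end. Next I test 158 mm, which would also reveal a latched key and is harmless.

Request:
arm_command(rows=[{"dx":0.001,"dy":0.0,"dz":0.0,"wx":0.0,"wy":0.0,"wz":0.0,"gripper":1.0},{"dx":0.002,"dy":0.0,"dz":0.0,"wx":0.0,"wy":0.0,"wz":0.0,"gripper":1.0},{"dx":0.003,"dy":0.0,"dz":0.0,"wx":0.0,"wy":0.0,"wz":0.0,"gripper":1.0},{"dx":0.004,"dy":0.0,"dz":0.0,"wx":0.0,"wy":0.0,"wz":0.0,"gripper":1.0},{"dx":0.005,"dy":0.0,"dz":0.0,"wx":0.0,"wy":0.0,"wz":0.0,"gripper":1.0},{"dx":0.005,"dy":0.0,"dz":0.0,"wx":0.0,"wy":0.0,"wz":0.0,"gripper":1.0},{"dx":0.005,"dy":0.0,"dz":0.0,"wx":0.0,"wy":0.0,"wz":0.0,"gripper":1.0},{"dx":0.005,"dy":0.0,"dz":0.0,"wx":0.0,"wy":0.0,"wz":0.0,"gripper":1.0}])

```text
clock: 5.45
position: [616.2, 169.6, 158.2]
ee_rot: [0.703, -0.078, -0.702, -0.079]
contact_force: [-1.0, -0.3, 0.7]
gripper_width: 0.4
```

```bash
python3 - <<'E'
from h import *
for i in range(3):
    delta([616,170.5,164],down(-.22+3*np.pi/2)); r=get_image("wrist")
cv2.imwrite("pics/w6.png",cv2.resize(r["img"][200:400,220:420,::-1],None,fx=3,fy=3,interpolation=cv2.INTER_CUBIC))
E
```

```text
clock 5.45 pos [616.2 169.6 158.2] F [-1.01 -0.26  0.7 ] w 0.4
d [-0.0058 -0.0009  0.0004] w [-0.19 -0.06  0.09]
clock 5.5 pos [616.2 169.6 158.2] F [-0.44 -0.49  0.37] w 0.1
d [-0.0058 -0.0009  0.0004] w [-0.19 -0.06  0.09]
clock 5.55 pos [616.2 169.6 158.2] F [ 0.76 -0.04 -0.1 ] w -0.1
d [-0.0058 -0.0009  0.0004] w [-0.19 -0.06  0.09]
```

View pics/w6.png

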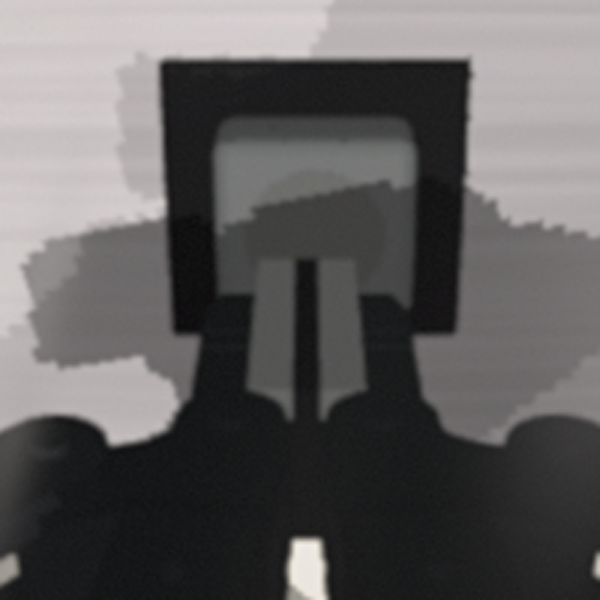

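Still free at 158 mm with the cap fully visible, so the true fingertip is about 36–40 mm behind the reported TCP. I descend 20 mm to a spot still safely above the cap, then feel in small steps.

Request:
arm_command(rows=[{"dx":0.004,"dy":0.0,"dz":0.0,"wx":0.0,"wy":0.0,"wz":0.0,"gripper":1.0},{"dx":0.008,"dy":0.0,"dz":0.0,"wx":0.0,"wy":0.0,"wz":0.0,"gripper":1.0},{"dx":0.012,"dy":0.0,"dz":0.0,"wx":0.0,"wy":0.0,"wz":0.0,"gripper":1.0},{"dx":0.015,"dy":0.0,"dz":0.0,"wx":0.0,"wy":0.0,"wz":0.0,"gripper":1.0},{"dx":0.018,"dy":0.0,"dz":0.0,"wx":0.0,"wy":0.0,"wz":0.0,"gripper":1.0},{"dx":0.02,"dy":0.0,"dz":0.0,"wx":0.0,"wy":0.0,"wz":0.0,"gripper":1.0},{"dx":0.02,"dy":0.0,"dz":0.0,"wx":0.0,"wy":0.0,"wz":0.0,"gripper":1.0},{"dx":0.02,"dy":0.0,"dz":0.0,"wx":0.0,"wy":0.0,"wz":0.0,"gripper":1.0}])

```text
clock: 6.4
position: [616.3, 169.6, 138.2]
ee_rot: [0.703, -0.078, -0.702, -0.079]
contact_force: [-0.1, -1.1, 0.1]
gripper_width: 0.1
```

```bash
python3 - <<'E'
from h import *
delta([616,170.5,164],down(-.22+3*np.pi/2)); s=arm.read_state();r=get_image("side")
im=r["img"][:,:,::-1].copy()
u,v=proj(r,[s["position"]])[0].astype(int)
z=cv2.resize(im[v-50:v+40,u-60:u+60],None,fx=6,fy=6,interpolation=cv2.INTER_CUBIC)
cv2.imwrite("pics/s3.png",np.clip(z*1.5,0,255).astype(np.uint8))
delta([616,170.5,164],down(-.22+3*np.pi/2))
r=get_image("wrist")
cv2.imwrite("pics/w7.png",cv2.resize(r["img"][200:400,220:420,::-1],None,fx=3,fy=3,interpolation=cv2.INTER_CUBIC))
E
```

```text
clock 6.4 pos [616.3 169.6 138.2] F [-0.1  -1.06  0.07] w 0.1
d [-0.0258 -0.0008  0.0005] w [-0.19 -0.07  0.09]
clock 6.45 pos [616.4 169.6 138.4] F [ 0.29 -0.45 -1.08] w -0.2
d [-0.0256 -0.0008  0.0005] w [-0.19 -0.08  0.1 ]
```

View pics/s3.png

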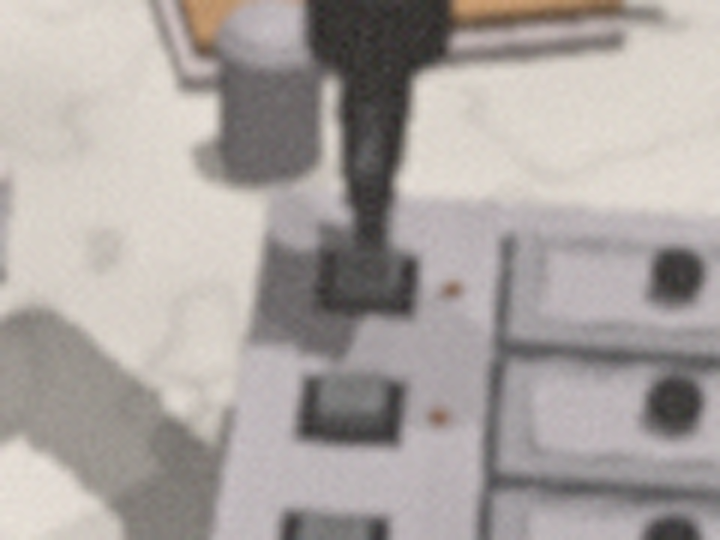

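View pics/w7.png

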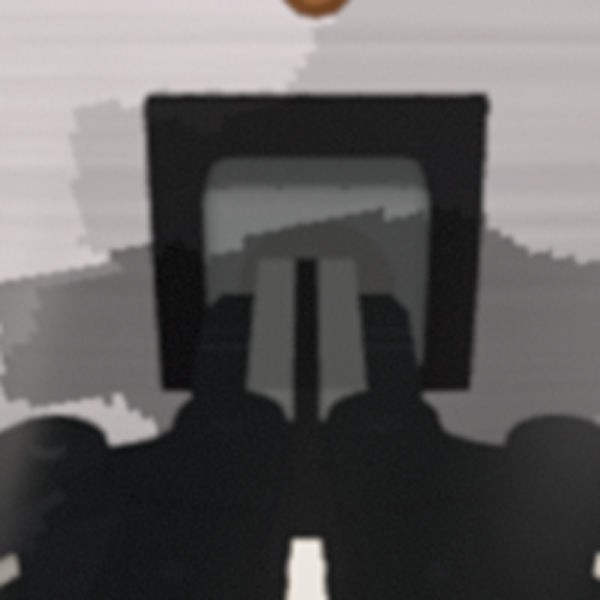

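Tip is now above the cap with a small gap left (side zoom tip at (370,245), cap top around row 270). Feel down 4 mm.

Request:
arm_command(rows=[{"dx":0.001,"dy":0.0,"dz":0.0,"wx":0.0,"wy":0.0,"wz":0.0,"gripper":1.0},{"dx":0.002,"dy":0.0,"dz":0.0,"wx":0.0,"wy":0.0,"wz":0.0,"gripper":1.0},{"dx":0.003,"dy":0.0,"dz":0.0,"wx":0.0,"wy":0.0,"wz":0.0,"gripper":1.0},{"dx":0.004,"dy":0.0,"dz":0.0,"wx":0.0,"wy":0.0,"wz":0.0,"gripper":1.0},{"dx":0.005,"dy":0.0,"dz":0.0,"wx":0.0,"wy":0.0,"wz":0.0,"gripper":1.0},{"dx":0.005,"dy":0.0,"dz":0.0,"wx":0.0,"wy":0.0,"wz":0.0,"gripper":1.0},{"dx":0.005,"dy":0.0,"dz":0.0,"wx":0.0,"wy":0.0,"wz":0.0,"gripper":1.0},{"dx":0.005,"dy":0.0,"dz":0.0,"wx":0.0,"wy":0.0,"wz":0.0,"gripper":1.0}])

```text
clock: 7.3
position: [616.4, 169.7, 133.5]
ee_rot: [0.703, -0.078, -0.702, -0.079]
contact_force: [-0.3, -0.8, 0.2]
gripper_width: -0.2
```

Request:
arm_command(rows=[{"dx":0.001,"dy":0.0,"dz":0.0,"wx":0.0,"wy":0.0,"wz":0.0,"gripper":1.0},{"dx":0.002,"dy":0.0,"dz":0.0,"wx":0.0,"wy":0.0,"wz":0.0,"gripper":1.0},{"dx":0.003,"dy":0.0,"dz":0.0,"wx":0.0,"wy":0.0,"wz":0.0,"gripper":1.0},{"dx":0.004,"dy":0.0,"dz":0.0,"wx":0.0,"wy":0.0,"wz":0.0,"gripper":1.0},{"dx":0.004,"dy":0.0,"dz":0.0,"wx":0.0,"wy":0.0,"wz":0.0,"gripper":1.0},{"dx":0.004,"dy":0.0,"dz":0.0,"wx":0.0,"wy":0.0,"wz":0.0,"gripper":1.0},{"dx":0.004,"dy":0.0,"dz":0.0,"wx":0.0,"wy":0.0,"wz":0.0,"gripper":1.0},{"dx":0.004,"dy":0.0,"dz":0.0,"wx":0.0,"wy":0.0,"wz":0.0,"gripper":1.0}])

```text
clock: 8.1
position: [616.4, 169.7, 129.6]
ee_rot: [0.703, -0.078, -0.702, -0.079]
contact_force: [-0.9, 0.9, 2.4]
gripper_width: 0.0
```

```bash
python3 - <<'E'
from h import *
F=[]
for i in range(4):
    r=get_image("wrist");s=arm.read_state();F.append([s["contact_force"][2],s["position"][2]])
print(np.round(F,2).tolist())
cv2.imwrite("pics/w8.png",cv2.resize(r["img"][200:400,220:420,::-1],None,fx=3,fy=3,interpolation=cv2.INTER_CUBIC))
E
```

```text
[[2.44, 129.61], [1.97, 129.57], [2.18, 129.53], [2.1, 129.55]]
```

View pics/w8.png

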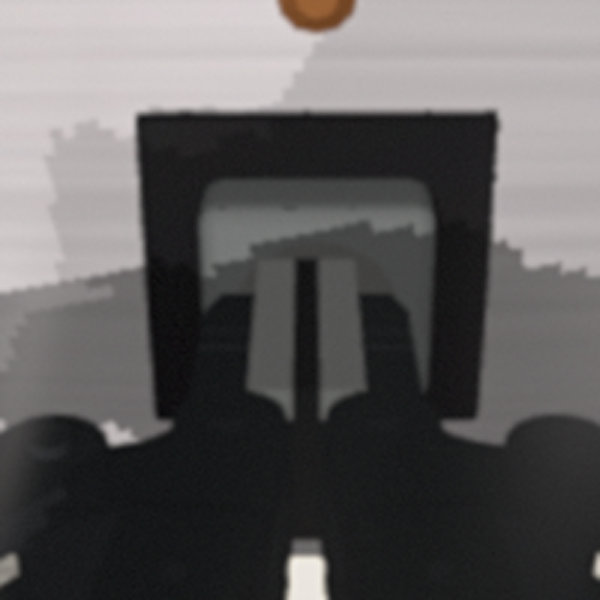

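Steady 2.1 N: key 1 is in contact at TCP z ≈ 129.6. I press 2 mm more to be sure of the tap and to tell up from latched by the force.

Request:
arm_command(rows=[{"dx":0.001,"dy":0.0,"dz":0.0,"wx":0.0,"wy":0.0,"wz":0.0,"gripper":1.0},{"dx":0.002,"dy":0.0,"dz":0.0,"wx":0.0,"wy":0.0,"wz":0.0,"gripper":1.0},{"dx":0.002,"dy":0.0,"dz":0.0,"wx":0.0,"wy":0.0,"wz":0.0,"gripper":1.0},{"dx":0.002,"dy":0.0,"dz":0.0,"wx":0.0,"wy":0.0,"wz":0.0,"gripper":1.0},{"dx":0.002,"dy":0.0,"dz":0.0,"wx":0.0,"wy":0.0,"wz":0.0,"gripper":1.0},{"dx":0.002,"dy":0.0,"dz":0.0,"wx":0.0,"wy":0.0,"wz":0.0,"gripper":1.0},{"dx":0.002,"dy":0.0,"dz":0.0,"wx":0.0,"wy":0.0,"wz":0.0,"gripper":1.0},{"dx":0.002,"dy":0.0,"dz":0.0,"wx":0.0,"wy":0.0,"wz":0.0,"gripper":1.0}])

```text
clock: 9.1
position: [616.4, 169.7, 127.5]
ee_rot: [0.703, -0.078, -0.702, -0.079]
contact_force: [-2.1, -0.1, 3.4]
gripper_width: -0.1
```

```bash
python3 - <<'E'
from h import *
F=[]
for i in range(3):
    r=get_image("wrist");s=arm.read_state();F.append([s["contact_force"][2],s["position"][2]])
print(np.round(F,2).tolist())
delta([616,170.5,155],down(-.22+3*np.pi/2))
delta([592,63,155],down(-.22+3*np.pi/2))
E
```

```text
[[3.36, 127.53], [3.41, 127.54], [3.98, 127.55]]
clock 9.25 pos [616.4 169.7 127.5] F [-2.09 -0.73  3.98] w -0.1
d [-0.0275 -0.0007  0.0006] w [-0.18 -0.09  0.11]
clock 9.25 pos [616.4 169.7 127.5] F [-2.09 -0.73  3.98] w -0.1
d [-0.0277  0.1094  0.0002] w [-0.18 -0.09  0.11]
```

Key 1: 3.4 N at 2 mm of travel matches an up key. Lift and go to key 2.

Request:
arm_command(rows=[{"dx":-0.012,"dy":0.0,"dz":0.0,"wx":0.0,"wy":0.0,"wz":0.0,"gripper":1.0},{"dx":-0.02,"dy":0.01,"dz":0.0,"wx":0.0,"wy":0.0,"wz":0.0,"gripper":1.0},{"dx":-0.02,"dy":0.035,"dz":0.0,"wx":0.0,"wy":0.0,"wz":0.0,"gripper":1.0},{"dx":-0.02,"dy":0.065,"dz":0.0,"wx":0.0,"wy":0.0,"wz":0.0,"gripper":1.0},{"dx":-0.02,"dy":0.09,"dz":0.0,"wx":0.0,"wy":0.0,"wz":0.0,"gripper":1.0},{"dx":-0.02,"dy":0.105,"dz":0.0,"wx":0.0,"wy":0.0,"wz":0.0,"gripper":1.0},{"dx":-0.015,"dy":0.11,"dz":0.0,"wx":0.0,"wy":0.0,"wz":0.0,"gripper":1.0},{"dx":-0.012,"dy":0.11,"dz":0.0,"wx":0.0,"wy":0.0,"wz":0.0,"gripper":1.0}])

```text
clock: 10.05
position: [592.0, 62.0, 139.1]
ee_rot: [0.703, -0.078, -0.702, -0.08]
contact_force: [-0.5, -0.5, -0.3]
gripper_width: 0.0
```

```bash
python3 - <<'E'
from h import *
r=get_image("wrist");delta([592,63,128],down(-.22+3*np.pi/2))
cv2.imwrite("pics/w9.png",r["img"][:,:,::-1])
E
```

```text
clock 10.1 pos [591.8  62.5 138.4] F [-0.44  0.43 -0.06] w -0.1
d [ 0.0104 -0.0005 -0.0001] w [-0.21 -0.02  0.09]
```

View pics/w9.png

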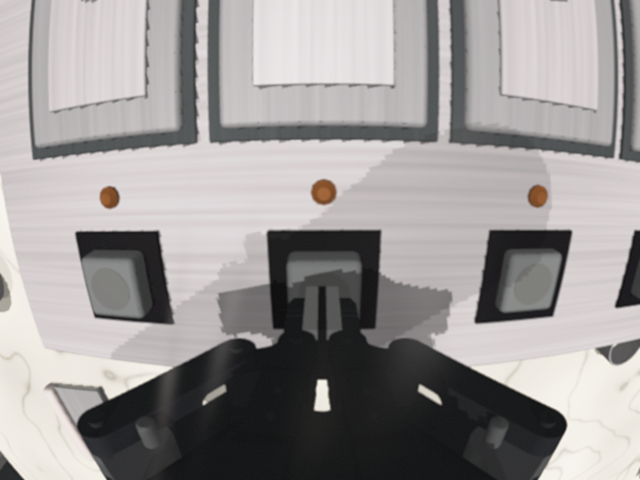

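Tool centred over key 2 (323,280); key 1 left and key 3 right look alike in height. Descend about 10.5 mm.

Request:
arm_command(rows=[{"dx":0.003,"dy":0.0,"dz":0.0,"wx":0.0,"wy":0.0,"wz":0.0,"gripper":1.0},{"dx":0.006,"dy":0.0,"dz":0.0,"wx":0.0,"wy":0.0,"wz":0.0,"gripper":1.0},{"dx":0.008,"dy":0.0,"dz":0.0,"wx":0.0,"wy":0.0,"wz":0.0,"gripper":1.0},{"dx":0.009,"dy":0.0,"dz":0.0,"wx":0.0,"wy":0.0,"wz":0.0,"gripper":1.0},{"dx":0.01,"dy":0.0,"dz":0.0,"wx":0.0,"wy":0.0,"wz":0.0,"gripper":1.0},{"dx":0.011,"dy":0.0,"dz":0.0,"wx":0.0,"wy":0.0,"wz":0.0,"gripper":1.0},{"dx":0.011,"dy":0.0,"dz":0.0,"wx":0.0,"wy":0.0,"wz":0.0,"gripper":1.0},{"dx":0.011,"dy":0.0,"dz":0.0,"wx":0.0,"wy":0.0,"wz":0.0,"gripper":1.0}])

```text
clock: 10.9
position: [592.2, 62.7, 127.8]
ee_rot: [0.703, -0.078, -0.702, -0.08]
contact_force: [-1.3, 2.7, 2.7]
gripper_width: -0.3
```

```bash
python3 - <<'E'
from h import *
F=[]
for i in range(3):
    r=get_image("wrist");s=arm.read_state();F.append([s["contact_force"][2],s["position"][2]])
print(np.round(F,2).tolist())
delta([592,63,155],down(-.22+3*np.pi/2))
delta([568,-44,155],down(-.22+3*np.pi/2))
E
```

```text
[[2.5, 127.76], [2.75, 127.73], [3.69, 127.67]]
clock 11.05 pos [592.2  62.7 127.7] F [-0.17  2.5   3.69] w -0.1
d [-0.0273 -0.0003  0.0002] w [-0.21 -0.08  0.13]
clock 11.05 pos [592.2  62.7 127.7] F [-0.17  2.5   3.69] w -0.1
d [-2.760e-02  1.093e-01 -1.000e-04] w [-0.21 -0.08  0.13]
```

Key 2 touched at the same height with about 3 N, so it is up too. On to key 3.

Request:
arm_command(rows=[{"dx":-0.012,"dy":0.0,"dz":0.0,"wx":0.0,"wy":0.0,"wz":0.0,"gripper":1.0},{"dx":-0.02,"dy":0.01,"dz":0.0,"wx":0.0,"wy":0.0,"wz":0.0,"gripper":1.0},{"dx":-0.02,"dy":0.035,"dz":0.0,"wx":0.0,"wy":0.0,"wz":0.0,"gripper":1.0},{"dx":-0.02,"dy":0.065,"dz":0.0,"wx":0.0,"wy":0.0,"wz":0.0,"gripper":1.0},{"dx":-0.02,"dy":0.09,"dz":0.0,"wx":0.0,"wy":0.0,"wz":0.0,"gripper":1.0},{"dx":-0.02,"dy":0.105,"dz":0.0,"wx":0.0,"wy":0.0,"wz":0.0,"gripper":1.0},{"dx":-0.015,"dy":0.11,"dz":0.0,"wx":0.0,"wy":0.0,"wz":0.0,"gripper":1.0},{"dx":-0.01,"dy":0.11,"dz":0.0,"wx":0.0,"wy":0.0,"wz":0.0,"gripper":1.0}])

```text
clock: 11.85
position: [567.7, -45.2, 137.2]
ee_rot: [0.703, -0.079, -0.702, -0.08]
contact_force: [0.5, 0.4, -0.2]
gripper_width: -0.1
```

```bash
python3 - <<'E'
from h import *
r=get_image("wrist");r=get_image("wrist");delta([568,-44,127.7],down(-.22+3*np.pi/2))
cv2.imwrite("pics/w10.png",r["img"][:,:,::-1])
E
```

```text
clock 11.95 pos [567.3 -44.2 136.3] F [-0.47  0.34  0.79] w -0.1
d [ 0.0086 -0.0004 -0.0007] w [-0.2   0.03  0.1 ]
```

View pics/w10.png

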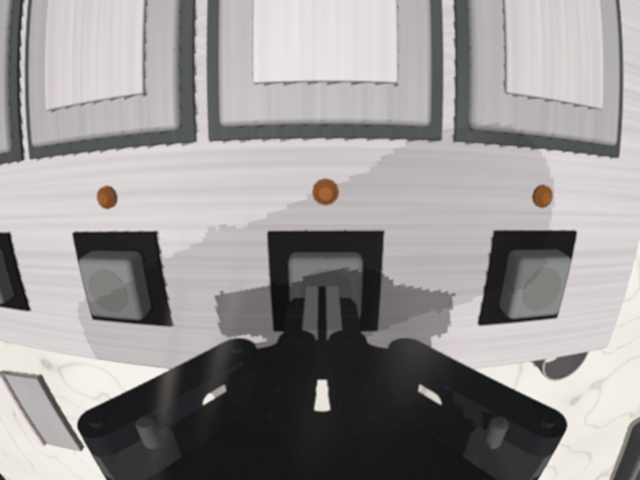

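Request:
arm_command(rows=[{"dx":0.003,"dy":0.0,"dz":0.0,"wx":0.0,"wy":0.0,"wz":0.0,"gripper":1.0},{"dx":0.005,"dy":0.0,"dz":0.0,"wx":0.0,"wy":0.0,"wz":0.0,"gripper":1.0},{"dx":0.006,"dy":0.0,"dz":0.0,"wx":0.0,"wy":0.0,"wz":0.0,"gripper":1.0},{"dx":0.007,"dy":0.0,"dz":0.0,"wx":0.0,"wy":0.0,"wz":0.0,"gripper":1.0},{"dx":0.008,"dy":0.0,"dz":0.0,"wx":0.0,"wy":0.0,"wz":0.0,"gripper":1.0},{"dx":0.009,"dy":0.0,"dz":0.0,"wx":0.0,"wy":0.0,"wz":0.0,"gripper":1.0},{"dx":0.009,"dy":0.0,"dz":0.0,"wx":0.0,"wy":0.0,"wz":0.0,"gripper":1.0},{"dx":0.009,"dy":0.0,"dz":0.0,"wx":0.0,"wy":0.0,"wz":0.0,"gripper":1.0}])

```text
clock: 12.75
position: [567.3, -44.2, 127.3]
ee_rot: [-0.703, 0.078, 0.703, 0.079]
contact_force: [-0.3, 0.3, -0.6]
gripper_width: -0.4
```

```bash
python3 - <<'E'
from h import *
F=[]
for i in range(3):
    r=get_image("wrist");s=arm.read_state();F.append([s["contact_force"][2],s["position"][2]])
print(np.round(F,2).tolist())
cv2.imwrite("pics/w11.png",cv2.resize(r["img"][200:400,220:420,::-1],None,fx=3,fy=3,interpolation=cv2.INTER_CUBIC))
E
```

```text
[[-0.01, 127.34], [0.43, 127.34], [0.04, 127.36]]
```

View pics/w11.png

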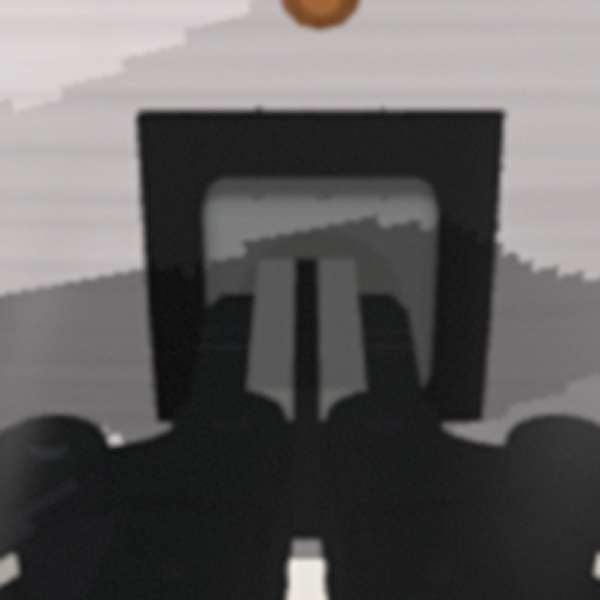

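No force at 127.3 mm and a thinner side wall: key 3 is the latched one. Tap it at about 124.

Request:
arm_command(rows=[{"dx":0.001,"dy":0.0,"dz":0.0,"wx":0.0,"wy":0.0,"wz":0.0,"gripper":1.0},{"dx":0.002,"dy":0.0,"dz":0.0,"wx":0.0,"wy":0.0,"wz":0.0,"gripper":1.0},{"dx":0.0025,"dy":0.0,"dz":0.0,"wx":0.0,"wy":0.0,"wz":0.0,"gripper":1.0},{"dx":0.003,"dy":0.0,"dz":0.0,"wx":0.0,"wy":0.0,"wz":0.0,"gripper":1.0},{"dx":0.0035,"dy":0.0,"dz":0.0,"wx":0.0,"wy":0.0,"wz":0.0,"gripper":1.0},{"dx":0.0035,"dy":0.0,"dz":0.0,"wx":0.0,"wy":0.0,"wz":0.0,"gripper":1.0},{"dx":0.0035,"dy":0.0,"dz":0.0,"wx":0.0,"wy":0.0,"wz":0.0,"gripper":1.0},{"dx":0.0035,"dy":0.0,"dz":0.0,"wx":0.0,"wy":0.0,"wz":0.0,"gripper":1.0}])

```text
clock: 13.7
position: [567.4, -44.2, 124.1]
ee_rot: [0.703, -0.078, -0.703, -0.079]
contact_force: [-0.5, 0.3, 5.8]
gripper_width: 0.1
```

```bash
python3 - <<'E'
from h import *
F=[]
for i in range(3):
    r=get_image("wrist");s=arm.read_state();F.append([s["contact_force"][2],s["position"][2]])
print(np.round(F,2).tolist())
E
```

```text
[[5.61, 124.01], [3.95, 124.01], [4.79, 123.96]]
```

Contact with about 5 N, key 3 tapped and still latched. On to key 4.

Request:
arm_command(rows=[{"dx":-0.014,"dy":0.0,"dz":0.0,"wx":0.0,"wy":0.0,"wz":0.0,"gripper":1.0},{"dx":-0.024,"dy":0.01,"dz":0.0,"wx":0.0,"wy":0.0,"wz":0.0,"gripper":1.0},{"dx":-0.024,"dy":0.035,"dz":0.0,"wx":0.0,"wy":0.0,"wz":0.0,"gripper":1.0},{"dx":-0.024,"dy":0.065,"dz":0.0,"wx":0.0,"wy":0.0,"wz":0.0,"gripper":1.0},{"dx":-0.024,"dy":0.09,"dz":0.0,"wx":0.0,"wy":0.0,"wz":0.0,"gripper":1.0},{"dx":-0.022,"dy":0.105,"dz":0.0,"wx":0.0,"wy":0.0,"wz":0.0,"gripper":1.0},{"dx":-0.017,"dy":0.11,"dz":0.0,"wx":0.0,"wy":0.0,"wz":0.0,"gripper":1.0},{"dx":-0.014,"dy":0.11,"dz":0.0,"wx":0.0,"wy":0.0,"wz":0.0,"gripper":1.0}])

```text
clock: 14.65
position: [542.5, -152.0, 136.9]
ee_rot: [-0.702, 0.079, 0.703, 0.08]
contact_force: [-0.3, -1.0, -0.6]
gripper_width: -0.4
```

```bash
python3 - <<'E'
from h import *
r=get_image("wrist");r=get_image("wrist");delta([544,-151.5,127.7],down(-.22+3*np.pi/2))
cv2.imwrite("pics/w12.png",r["img"][:,:,::-1])
E
```

```text
clock 14.75 pos [ 542.7 -151.   136.8] F [-0.11  0.22  0.21] w -0.0
d [ 0.0091  0.0002 -0.0014] w [-0.18  0.1   0.1 ]
```

View pics/w12.png

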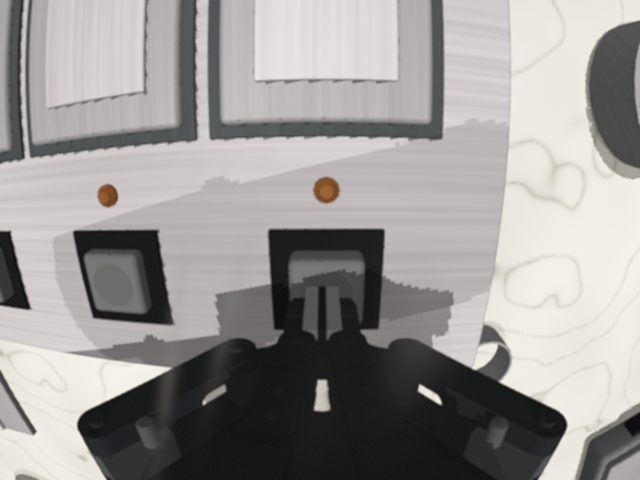

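Tool centred over key 4 (325,280); key 3 at (115,280) shows a lower cap. Tap with about 9 mm descent.

Request:
arm_command(rows=[{"dx":0.003,"dy":0.0,"dz":0.0,"wx":0.0,"wy":0.0,"wz":0.0,"gripper":1.0},{"dx":0.005,"dy":0.0,"dz":-0.001,"wx":0.0,"wy":0.0,"wz":0.0,"gripper":1.0},{"dx":0.006,"dy":0.0,"dz":-0.001,"wx":0.0,"wy":0.0,"wz":0.0,"gripper":1.0},{"dx":0.007,"dy":0.0,"dz":-0.001,"wx":0.0,"wy":0.0,"wz":0.0,"gripper":1.0},{"dx":0.008,"dy":0.0,"dz":-0.001,"wx":0.0,"wy":0.0,"wz":0.0,"gripper":1.0},{"dx":0.009,"dy":0.0,"dz":-0.001,"wx":0.0,"wy":0.0,"wz":0.0,"gripper":1.0},{"dx":0.009,"dy":0.0,"dz":-0.001,"wx":0.0,"wy":0.0,"wz":0.0,"gripper":1.0},{"dx":0.009,"dy":0.0,"dz":-0.001,"wx":0.0,"wy":0.0,"wz":0.0,"gripper":1.0}])

```text
clock: 15.55
position: [544.0, -151.1, 128.2]
ee_rot: [-0.703, 0.078, 0.703, 0.079]
contact_force: [-0.8, 2.7, 2.5]
gripper_width: -0.2
```

```bash
python3 - <<'E'
from h import *
F=[]
for i in range(3):
    r=get_image("wrist");s=arm.read_state();F.append([s["contact_force"][2],s["position"][2]])
print(np.round(F,2).tolist())
delta([567.5,-44.2,138],down(-.22+3*np.pi/2))
E
```

```text
[[3.6, 128.15], [2.31, 128.12], [2.53, 128.07]]
clock 15.7 pos [ 544.  -151.2  128.1] F [0.93 1.76 2.53] w 0.1
d [-0.0097 -0.1095  0.0008] w [-0.18  0.05  0.12]
```

Key 4 tapped with about 2.5–3.5 N, up. Back over key 3.

Request:
arm_command(rows=[{"dx":-0.012,"dy":0.0,"dz":0.0,"wx":0.0,"wy":0.0,"wz":0.0,"gripper":1.0},{"dx":-0.02,"dy":-0.01,"dz":0.001,"wx":0.0,"wy":0.0,"wz":0.0,"gripper":1.0},{"dx":-0.02,"dy":-0.035,"dz":0.001,"wx":0.0,"wy":0.0,"wz":0.0,"gripper":1.0},{"dx":-0.02,"dy":-0.065,"dz":0.001,"wx":0.0,"wy":0.0,"wz":0.0,"gripper":1.0},{"dx":-0.02,"dy":-0.09,"dz":0.001,"wx":0.0,"wy":0.0,"wz":0.0,"gripper":1.0},{"dx":-0.018,"dy":-0.105,"dz":0.001,"wx":0.0,"wy":0.0,"wz":0.0,"gripper":1.0},{"dx":-0.012,"dy":-0.11,"dz":0.001,"wx":0.0,"wy":0.0,"wz":0.0,"gripper":1.0},{"dx":-0.008,"dy":-0.11,"dz":0.001,"wx":0.0,"wy":0.0,"wz":0.0,"gripper":1.0}])

```text
clock: 16.5
position: [567.0, -43.3, 135.6]
ee_rot: [-0.702, 0.078, 0.703, 0.079]
contact_force: [-0.0, -0.2, -0.5]
gripper_width: -0.0
```

```bash
python3 - <<'E'
from h import *
r=get_image("wrist");r=get_image("wrist");delta([567.5,-44.2,119.3],down(-.22+3*np.pi/2))
cv2.imwrite("pics/w13.png",r["img"][:,:,::-1])
E
```

```text
clock 16.6 pos [566.4 -44.4 135.2] F [ 0.29 -0.53 -0.31] w 0.6
d [ 0.0158 -0.0004 -0.0011] w [-0.22  0.19  0.06]
```

View pics/w13.png

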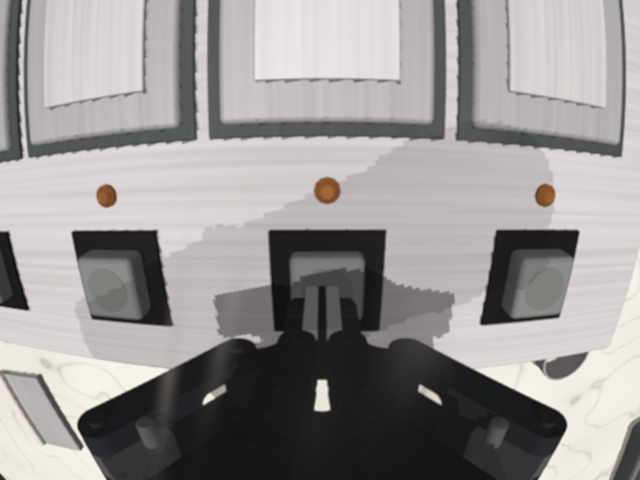

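Over key 3 (325,280), still latched; neighbours up. Press to just past home (16 mm).

Request:
arm_command(rows=[{"dx":0.004,"dy":0.0,"dz":-0.001,"wx":0.0,"wy":0.0,"wz":0.0,"gripper":1.0},{"dx":0.008,"dy":0.0,"dz":-0.001,"wx":0.0,"wy":0.0,"wz":0.0,"gripper":1.0},{"dx":0.011,"dy":0.0,"dz":-0.001,"wx":0.0,"wy":0.0,"wz":0.0,"gripper":1.0},{"dx":0.013,"dy":0.0,"dz":-0.001,"wx":0.0,"wy":0.0,"wz":0.0,"gripper":1.0},{"dx":0.015,"dy":0.0,"dz":-0.001,"wx":0.0,"wy":0.0,"wz":0.0,"gripper":1.0},{"dx":0.016,"dy":0.0,"dz":-0.001,"wx":0.0,"wy":0.0,"wz":0.0,"gripper":1.0},{"dx":0.016,"dy":0.0,"dz":-0.001,"wx":0.0,"wy":0.0,"wz":0.0,"gripper":1.0},{"dx":0.016,"dy":0.0,"dz":-0.001,"wx":0.0,"wy":0.0,"wz":0.0,"gripper":1.0}])

```text
clock: 17.4
position: [567.2, -45.3, 121.0]
ee_rot: [-0.702, 0.079, 0.704, 0.079]
contact_force: [-3.9, -0.8, 8.9]
gripper_width: 0.3
```

```bash
python3 - <<'E'
from h import *
F=[]
for i in range(3):
    r=get_image("wrist");s=arm.read_state();F.append([s["contact_force"][2],s["position"][2]])
print(np.round(F,2).tolist())
E
```

```text
[[9.55, 120.97], [8.87, 120.96], [9.2, 120.94]]
```

9 N, above the 7 N home spring, and held short of the command: probably on the stop. Push 2 mm further to be sure.

Request:
arm_command(rows=[{"dx":0.001,"dy":0.0,"dz":0.0,"wx":0.0,"wy":0.0,"wz":0.0,"gripper":1.0},{"dx":0.002,"dy":0.0,"dz":0.0,"wx":0.0,"wy":0.0,"wz":0.0,"gripper":1.0},{"dx":0.003,"dy":0.0,"dz":0.0,"wx":0.0,"wy":0.0,"wz":0.0,"gripper":1.0},{"dx":0.004,"dy":0.0,"dz":0.0,"wx":0.0,"wy":0.0,"wz":0.0,"gripper":1.0},{"dx":0.004,"dy":0.0,"dz":0.0,"wx":0.0,"wy":0.0,"wz":0.0,"gripper":1.0},{"dx":0.004,"dy":0.0,"dz":0.0,"wx":0.0,"wy":0.0,"wz":0.0,"gripper":1.0},{"dx":0.004,"dy":0.0,"dz":0.0,"wx":0.0,"wy":0.0,"wz":0.0,"gripper":1.0},{"dx":0.004,"dy":0.0,"dz":0.0,"wx":0.0,"wy":0.0,"wz":0.0,"gripper":1.0}])

```text
clock: 18.35
position: [567.3, -45.4, 120.4]
ee_rot: [-0.703, 0.079, 0.703, 0.078]
contact_force: [-7.5, 2.1, 16.9]
gripper_width: 0.1
```

```bash
python3 - <<'E'
from h import *
F=[]
for i in range(3):
    r=get_image("wrist");s=arm.read_state();F.append([*s["contact_force"],s["position"][2]])
print(np.round(F,2).tolist())
cv2.imwrite("pics/w14.png",cv2.resize(r["img"][200:400,220:420,::-1],None,fx=3,fy=3,interpolation=cv2.INTER_CUBIC))
E
```

```text
[[-7.54, 3.18, 16.99, 120.45], [-6.12, 2.29, 16.43, 120.46], [-6.39, 2.41, 16.28, 120.44]]
```

View pics/w14.png

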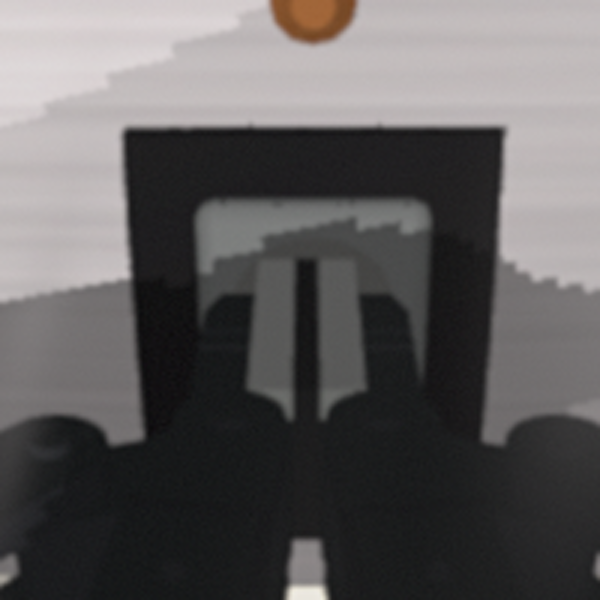

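17 N with only 0.5 mm more travel and the cap wall almost gone: key 3 is home. Let go, straight up.

Request:
arm_command(rows=[{"dx":-0.005,"dy":0.0,"dz":0.0,"wx":0.0,"wy":0.0,"wz":0.0,"gripper":1.0},{"dx":-0.015,"dy":0.0,"dz":0.0,"wx":0.0,"wy":0.0,"wz":0.0,"gripper":1.0},{"dx":-0.03,"dy":0.0,"dz":0.0,"wx":0.0,"wy":0.0,"wz":0.0,"gripper":1.0},{"dx":-0.045,"dy":0.0,"dz":0.0,"wx":0.0,"wy":0.0,"wz":0.0,"gripper":1.0},{"dx":-0.06,"dy":0.0,"dz":0.0,"wx":0.0,"wy":0.0,"wz":0.0,"gripper":1.0},{"dx":-0.07,"dy":0.0,"dz":0.0,"wx":0.0,"wy":0.0,"wz":0.0,"gripper":1.0},{"dx":-0.075,"dy":0.0,"dz":0.0,"wx":0.0,"wy":0.0,"wz":0.0,"gripper":1.0},{"dx":-0.075,"dy":0.0,"dz":0.0,"wx":0.0,"wy":0.0,"wz":0.0,"gripper":1.0}])

```text
clock: 19.3
position: [567.6, -45.3, 195.8]
ee_rot: [0.703, -0.078, -0.703, -0.079]
contact_force: [-0.0, 0.0, -0.1]
gripper_width: -0.4
```

```bash
python3 - <<'E'
from h import *
r=get_image("wrist");r=get_image("wrist");r=get_image("wrist")
s=arm.read_state();print(s["clock"],s["position"],s["contact_force"])
cv2.imwrite("pics/w15.png",r["img"][:,:,::-1])
P=keys([685,-14,-.22])
c,sn=np.cos(-.22),np.sin(-.22)
for h in (166,161):
  print(h,[wproj(s,r,[[x+c*a,y+sn*a,h] for a in (17,-17)]).round(1).tolist() for x,y,_ in P])
cv2.imwrite("pics/w15c.png",cv2.resize(r["img"][200:300,0:640,::-1],(800,400),interpolation=cv2.INTER_CUBIC))
E
```

```text
19.45 [566.85295464 -45.42439629 194.52169569] [-0.65769128 -0.02063866 -0.05770718]
166 [[[26.1, 227.8], [35.7, 270.0]], [[146.3, 226.3], [154.1, 275.9]], [[321.5, 225.2], [321.6, 278.6]], [[496.9, 225.4], [489.3, 275.0]]]
161 [[[30.2, 225.8], [39.5, 267.6]], [[149.5, 224.0], [157.0, 272.8]], [[321.5, 222.8], [321.6, 275.2]], [[493.6, 223.1], [486.4, 272.0]]]
```

View pics/w15.png

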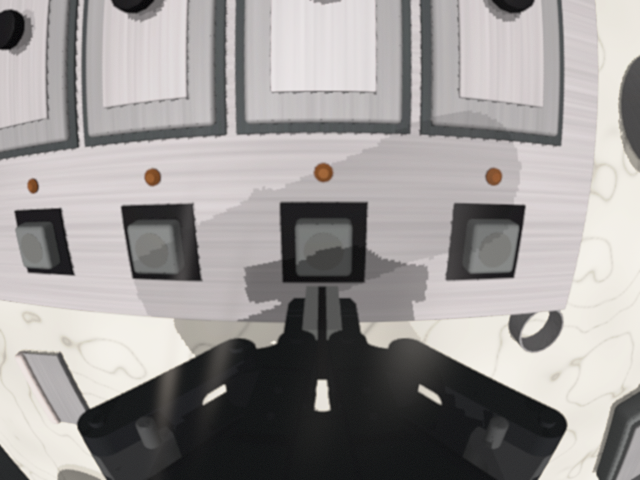

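View pics/w15c.png

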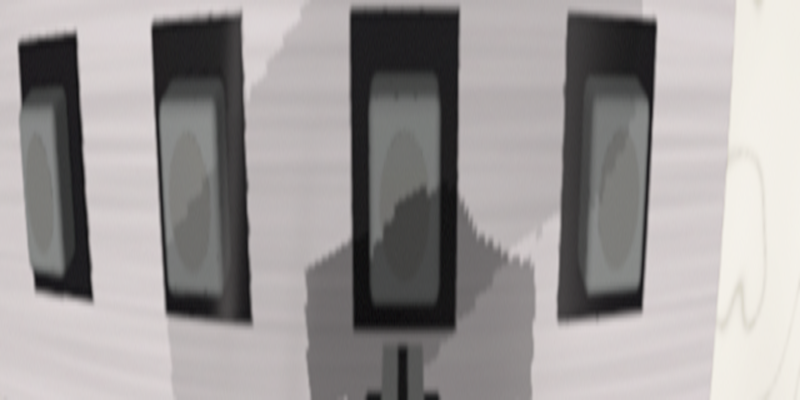

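All four caps show the same wall height, and key 3's far top edge is at row 223.3. That is 1.9 px off the "up" prediction, and keys 2 and 4 have the same offset. Hand in.

```bash
python3 - <<'E'
from h import *
print(arm.job_done()); s=arm.read_state(); print(s["clock"],s["contact_force"])
E
```

```text
the job is handed in; nothing more can be done
None
the job is handed in; nothing more can be done
```

I tapped all four keys from left to right. Then I pressed the latched one, the third from the left, home and let it go. The job was handed in at about 19.5 s of the 58 s; the handover reports no verdict.

| Key (from the left) | State found | Force at tap |
|---|---|---|
| 1 | up | about 3.5 N at 2 mm of travel |
| 2 | up | about 3 N |
| 3 | latched, contact about 5 mm lower than the others | about 5 N |
| 4 | up | about 2.5–3.5 N |

- **Pressing home:** key 3 reached its stop at about 17 N, well above the 7 N spring at home.
- **Last checks:** the final wrist picture, with the fingers lifted clear and the force back to about zero, shows all four caps at the same height. I took no fresh pictures of the bystanders at the end. None was touched on the way as far as the forces and pictures show.
- **What disagreed:**
  - **Fingertip offset:** the visible fingertips sat about 36 mm behind the reported TCP, so I found the contact heights by feel and by camera rather than from the reported z.
  - **Camera positions:** the top and side cameras put the keys about 5 mm apart in y, and the wrist camera up to about 3 mm further off. I used values in between, and the tool was centred over each key.

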